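Loosen the left-hand nut on the wide sanding drum

ROBOT

A 6-joint arm with a two-finger parallel gripper is mounted at the origin on the work surface. World frame = base frame: x ahead of the robot, y to its left, z up, the work surface at z = 0. Lengths are in m, angles in rad, forces in N, time in s.
With the tool pointing down it reaches from about 0.425 to 0.95 m from the base axis. Payload 3.5 kg.
Tool frame: the origin (TCP) lies on the centre line of the jaws, within the pads' length; the fingertips stand 14 mm ahead of it and the grasp point (between the pads) lies 5 mm behind it (ctrl.finger_overhang is the distance from the TCP to the fingertips, in m); z points along the fingers, y is the line along which they close (so a half turn about z gives the same grasp; the last joint's range is limited). The gripper opens to 85 mm and grips with 20 to 120 N. Pads are 22 mm wide; open, the fingers measure 114 mm over their backs; the gripper's body (76 mm by 85 mm) begins 54 mm behind the grasp point. The pads swing forward as they close: fully open they stand 13 mm farther back than shut.
Start: joints at [0.995, 0.286, 1.577, -0, 1.279, -0.15], TCP at [0.279, 0.615, 0.245] pointing down, gripper open.
Joint ranges: [-2.77, 2.77], [-0.9, 2.22], [0.21, 2.48], [-1.53, 4.67], [0.24, 2.81], [-2.84, 2.84]. Speed limits (rad/s): [2.79, 2.79, 3.14, 3.14, 3.14, 3.14].

INTERFACE

Orientations are given as a unit quaternion [x, y, z, w].
In Python, from plant import ctrl gives the robot as it stands.
- The arm moves only by the tool send_rows, never from a script. Its argument "moves" is text: rows parted by semicolons, each of 7 numbers parted by spaces: the turn, a rotation vector about the tool's x, y, z in units of 360 degrees (1.0 is 360 degrees), then the shift along the tool's x, y, z in units of 20 cm (1.0 is 20 cm), then the gripper's target within -1 to 1 (fully open at 1, half-way at 0, shut at -1). A call has 1 to 12 rows; each row is the pose to reach, as a shift and turn from the pose commanded when the call began, along the tool's axes at that moment, turning the shorter way round; what a row does not reach only later rows make up. A row lasts 1/8 s, in which the tool goes at most 62.5 mm and 10.7 degrees, less where a joint would pass 70% of its speed; a pose out of reach is approached as far as the arm can. A call with a number of a shift or a turn outside -1 to 1 is refused whole. A call with a gripper value outside its range is refused whole. The fingers move at their own pace and stop on an object; "newtons" is the grip in N (left out, the last holds). Time passes only in rows, so rows that repeat a pose let the fingers close. It gives the time, the measured TCP pose, the force, the opening and the grip force at its end, in the units of the state.
- ctrl.get_state(): the state, without advancing time (a new reading comes with each control period).
- ctrl.read_camera(name): name is "scene" or "top" or "wrist"; returns a dict with "image" (480x640x3 uint8, red, green, blue), "fovy" (degrees; the focal length in pixels is half the picture's height over the tangent of half this angle, whatever the lens; pixels are square), "cx", "cy" (the principal point, pixels), "extrinsics" (4x4, takes a point from camera to world coordinates). Camera axes: x right, y up, looking along -z (the intrinsics and any distortion apply to the point x, -y, -z); pixel columns grow to the right and rows downward; lengths in m; the calibration is good to about 2 mm. A picture is of the moment at which its call begins. There is no depth.
- ctrl.sign_off(): hands the job in; it is judged then, once.
The state is a dict: "time": time; "qpos": joint angles; "dq": joint speeds; "joint_efforts": joint torques, N m; "eef_pos": TCP position; "tcp_rot": TCP orientation; "contact_force": force on the tool from outside, world axes, zero at the start; "wrist_torque": the same for the moment, N m; "opening": opening from 0.0 (shut) to 1.0 (fully open); "finger_force": force on a finger pad.
Only numpy, scipy, OpenCV 4.12 (cv2) and the standard library are available. Lean on these libraries where they do the work, as an engineer would, in place of code of your own. Each camera call takes 0.05 s, during which the arm holds its last target. There are 200 camera calls.

TASK

The sleeve on the wide drum of the twin-spindle sander is to be changed: loosen the winged nut on top of the wide drum by about a quarter turn and let go of it. These spindles have left-hand threads, so do not wind it tight by turning it the usual way. Leave the nut on the narrow drum as it is.

Things in the scene. Friction and masses are not known exactly. Their poses are not given: they have to be found in the camera images.
- wide_nut (a joint): Turn of the wide drum's nut, rad. Left-hand thread: the value grows as the nut turns clockwise seen from above, which loosens it; it shrinks as it turns anticlockwise, which tightens it, to the stop at 0, jammed tight. Starts between 0.35 and 0.5. Turns stiffly (0.12 N m), stays where it is left and does not rise.
- wide_nut_grip (a point): Grip point of the wide drum's nut, on its vertical turning axis. Plain steel: an upright flat-sided bar 54 mm long, 14 mm thick, from 26 mm below this point to 12 mm above, with 6 mm knuckles on its ends and a 10 mm stud ending 20 mm above this point; under it a hub 26 mm across, 8 mm high. The point turns with the nut: x along the bar, y across the flats, z up. Drum top 41 mm below.
- narrow_nut (a joint): The same for the nut of the narrow drum, to be left alone: starts between 0.35 and 0.5, grows clockwise from above.
- narrow_nut_grip (a point): Grip point of an equal nut on the narrow drum, to be left alone. The drums are brown upright cylinders 100 mm tall, 76 mm (wide) and 38 mm (narrow) across, 180 mm apart on one low plywood station with a metal table 270 x 420 mm, 70 mm above the bench; either may be on the left.

How it is judged:
By the outcome, as a careful person would: the job done as asked, in the order asked, and still so for the second after the job is handed in, with the robot touching nothing.
It also fails if it takes over 32 s, if anything falls off the work surface, if the arm or the gripper's body presses on something with over 40 N, if the wrist force passes 120 N, or if a joint passes its speed limit or range.

## Working session

There is one attempt and no reset: what is moved stays moved. The work goes in short steps, Python scripts to look and compute and a tool call to move; the robot and the scene stay as the last step left them, time stands still between calls to the robot, and variables do not carry over. Pictures are saved under pics/ and viewed, at most 10 in all, crops included, and the job is handed in when it is done.

Besides the shell and the picture viewer there is one more tool, called after "Emit:" as a command line: name --argument value ..., lists and objects as JSON in quotes. send_rows: Moves the arm, as the interface text tells. Its arguments: {"type":"object","properties":{"moves":{"type":"string"},"newtons":{"type":"number"}},"required":["moves"]}

```bash
ls; mkdir -p pics; cat > h.py <<'E'
import numpy as np, cv2
from plant import ctrl
def shot(n,f):
    d=ctrl.read_camera(n); cv2.imwrite('pics/'+f,d['image'][:,:,::-1]); np.savez('pics/'+f[:-4]+'.npz',**{k:d[k] for k in d}); return d
def ray(d,u,v):
    f=240/np.tan(np.radians(float(d['fovy']))/2); E=d['extrinsics']
    r=E[:3,:3]@np.array([(u-d['cx'])/f,-(v-d['cy'])/f,-1]); return E[:3,3],r
def onz(d,u,v,z):
    o,r=ray(d,u,v); return o+r*(z-o[2])/r[2]
def meet(d1,p1,d2,p2):
    o1,r1=ray(d1,*p1);o2,r2=ray(d2,*p2)
    s=np.linalg.lstsq(np.c_[r1,-r2],o2-o1,rcond=None)[0]
    a,b=o1+s[0]*r1,o2+s[1]*r2; return (a+b)/2,np.linalg.norm(a-b)
E
python3 - <<'E'
from h import *
for n in('scene','top','wrist'):
    d=shot(n,n+'0.png'); print(n,{k:d[k] for k in d if k!='image'})
s=ctrl.get_state();print(s['time'],s['eef_pos'],s['tcp_rot'])
im=np.hstack([cv2.imread('pics/scene0.png'),cv2.imread('pics/top0.png')])
E
```

```text
pics
scene {'fovy': 47.90411897449569, 'cx': 322.22871238332925, 'cy': 227.7882492788016, 'extrinsics': array([[ 0.25372318, -0.62296218,  0.73996126,  1.09807863],
       [ 0.96725219,  0.15793775, -0.1986929 , -0.10694937],
       [ 0.00691035,  0.76614214,  0.642634  ,  0.71504045],
       [ 0.        ,  0.        ,  0.        ,  1.        ]])}
top {'fovy': 55.66911252956732, 'cx': 324.4871115074667, 'cy': 241.54296075166152, 'extrinsics': array([[ 0.00937736,  0.98130013, -0.19225537,  0.43884411],
       [-0.99971885,  0.01338757,  0.01957032,  0.0490556 ],
       [ 0.02177819,  0.1920178 ,  0.98114977,  0.85860353],
       [ 0.        ,  0.        ,  0.        ,  1.        ]])}
wrist {'fovy': 70.8265723167889, 'cx': 320.91356904667737, 'cy': 234.67003411445418, 'extrinsics': array([[ 0.41253269, -0.87533075, -0.2522159 ,  0.21320506],
       [ 0.91093963,  0.39567392,  0.11675249,  0.64343271],
       [-0.00240179, -0.27791768,  0.96060189,  0.37184707],
       [ 0.        ,  0.        ,  0.        ,  1.        ]])}
0.15 [0.27852282 0.61431165 0.24422126] [ 2.11308382e-01  9.77418980e-01 -8.89484244e-04 -3.37501563e-04]
```

View pics/top0.png

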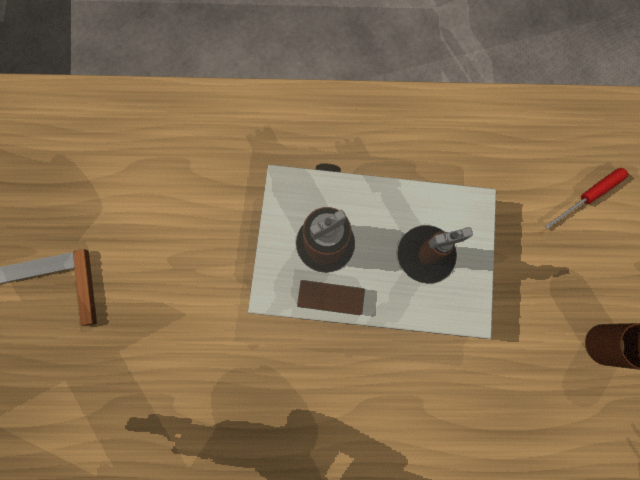

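View pics/scene0.png

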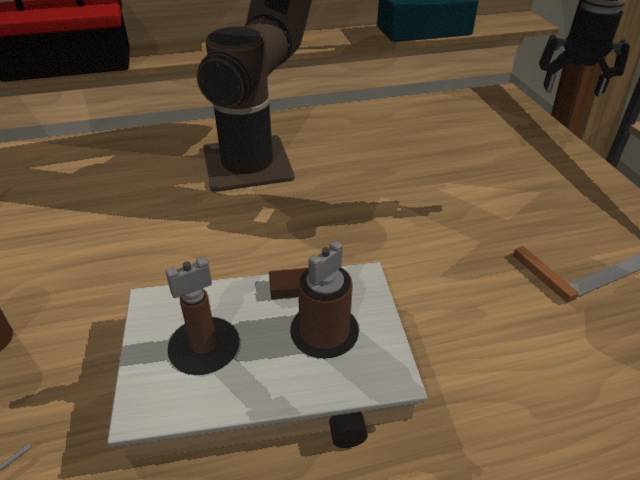

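The wide drum is the left one: its nut is at about (328,225) in top and (326,265) in scene. The narrow nut is at (452,239) and (189,279). I'll enlarge the wide nut in both views.

```bash
python3 - <<'E'
import cv2,numpy as np
a=cv2.imread('pics/top0.png')[195:255,290:365];b=cv2.imread('pics/scene0.png')[235:295,288:363]
im=np.hstack([cv2.resize(x,(400,320),interpolation=cv2.INTER_CUBIC) for x in(a,b)])
cv2.imwrite('pics/c0.png',cv2.convertScaleAbs(im,alpha=1.5))
E
```

```text
(no output)
```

View pics/c0.png

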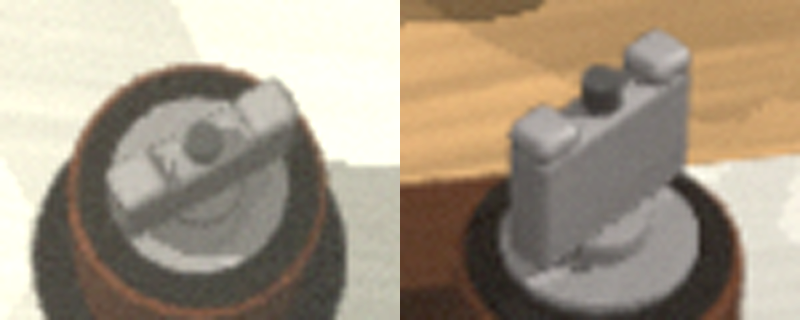

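```bash
python3 - <<'E'
from h import *
t=np.load('pics/top0.npz');s=np.load('pics/scene0.npz')
P=[meet(t,a,s,b) for a,b in(((328.4,220.9),(325.9,249.6)),((340.3,214.3),(315.6,258.8)),((314,228.7),(336.8,244.4)))]
for p in P:print(p)
d=P[1][0]-P[2][0];bar=np.arctan2(d[1],d[0]);print('len',np.linalg.norm(d),'bar yaw deg',np.degrees(bar))
from scipy.spatial.transform import Rotation as R
st=ctrl.get_state();r=R.from_quat(st['tcp_rot']);M=r.as_matrix();print(M.round(3))
print('tool x yaw',np.degrees(np.arctan2(M[1,0],M[0,0])))
# narrow drum: base of nut
print('narrow',onz(t,452,239,.21))
E
```

```text
(array([0.59086864, 0.03291099, 0.23627962]), np.float64(0.0030991371099902865))
(array([0.6014913 , 0.01612377, 0.2333015 ]), np.float64(0.0033501449295995703))
(array([0.58006102, 0.05205964, 0.23190974]), np.float64(0.0010685545310050247))
len 0.04186383758346665 bar yaw deg -59.190352228690415
[[-0.911  0.413 -0.001]
 [ 0.413  0.911 -0.002]
 [ 0.    -0.002 -1.   ]]
tool x yaw 155.60189790415282
narrow [ 0.57228267 -0.15069387  0.21      ]
```

Emit:
send_rows --moves "0 0 0 -0.873 -0.666 -0.25 1;0 0 0 -0.873 -0.666 -0.25 1;0 0 0 -0.873 -0.666 -0.25 1;0 0 0 -0.873 -0.666 -0.25 1;0 0 0 -0.873 -0.666 -0.25 1"

```text
time: 0.78
eef_pos: [0.3841, 0.4197, 0.2962]
tcp_rot: [0.213, 0.977, 0.001, 0.001]
contact_force: [0.3, 0.3, -0.3]
opening: 0.998
finger_force: 0.0
```

Emit:
send_rows --moves "0 0 0 -0.873 -0.666 -0.25 1;0 0 0 -0.873 -0.666 -0.25 1;0 0 0 -0.873 -0.666 -0.25 1;0 0 0 -0.873 -0.666 -0.25 1;0 0 0 -0.873 -0.666 -0.25 1"

```text
time: 1.4
eef_pos: [0.4877, 0.2271, 0.3455]
tcp_rot: [0.213, 0.977, 0.0, 0.0]
contact_force: [-1.0, 0.3, 0.2]
opening: 0.997
finger_force: 0.0
```

Emit:
send_rows --moves "0 0 0.096 -0.873 -0.666 0 1;0 0 0.096 -0.873 -0.666 0 1;0 0 0.096 -0.873 -0.666 0 1;0 0 0.096 -0.873 -0.666 0 1;0 0 0.096 -0.873 -0.666 0 1;0 0 0.096 -0.873 -0.666 0 1"

```text
time: 2.15
eef_pos: [0.5903, 0.0364, 0.3445]
tcp_rot: [0.491, 0.871, 0.0, -0.001]
contact_force: [0.0, 1.0, 0.5]
opening: 0.997
finger_force: 0.0
```

```bash
python3 - <<'E'
from h import *
d=shot('wrist','w1.png')
s=ctrl.get_state();print(s['time'],s['eef_pos'],s['tcp_rot'],s['qpos'],s['contact_force'])
E
```

```text
2.2 [0.59024527 0.0365316  0.34480798] [ 4.90932070e-01  8.71197615e-01  1.00417922e-04 -6.39566184e-04] [-1.09922160e-01  4.37082775e-02  1.67149075e+00  6.93768354e-04
  1.42749140e+00 -6.54499104e-01] [-0.57607847  1.25094275  0.28613303]
```

View pics/w1.png

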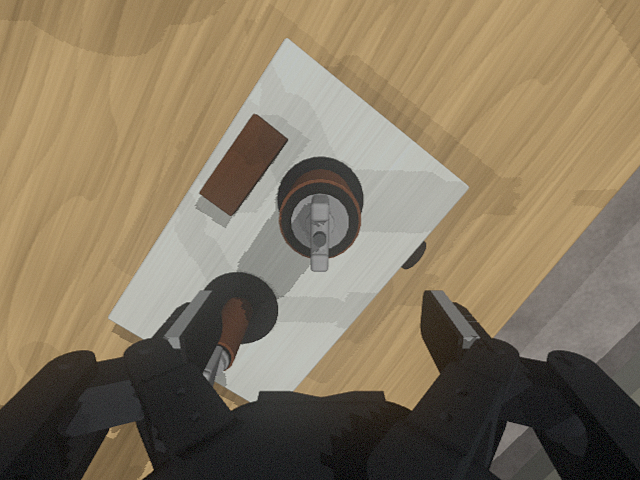

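The wrist view shows the wide nut at (320,233), with its bar nearly upright in the picture, so it lines up with the tool's x. I'll refine the position and yaw from this view, with a second-view check on height.

```bash
python3 - <<'E'
from h import *
w=np.load('pics/w1.npz');t=np.load('pics/top0.npz');s=np.load('pics/scene0.npz')
im=w['image'][180:285,260:380][:,:,::-1];cv2.imwrite('pics/c1.png',cv2.convertScaleAbs(cv2.resize(im,None,fx=5,fy=5,interpolation=cv2.INTER_CUBIC),alpha=1.5))
E
```

```text
(no output)
```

View pics/c1.png

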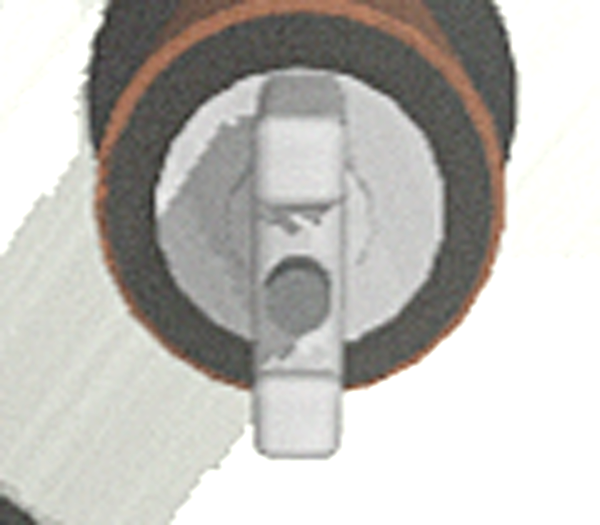

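```bash
python3 - <<'E'
from h import *
w=np.load('pics/w1.npz');t=np.load('pics/top0.npz');s=np.load('pics/scene0.npz')
from scipy.spatial.transform import Rotation as R
print(meet(w,(319.6,239.6),t,(328.4,220.9)),meet(w,(319.6,239.6),s,(325.9,249.6)))
a,b=onz(w,320.2,212,.23),onz(w,319.4,263,.23);d=a-b
print('bar',np.degrees(np.arctan2(d[1],d[0])),np.linalg.norm(d))
st=ctrl.get_state();M=R.from_quat(st['tcp_rot']).as_matrix();print('tool yaw',np.degrees(np.arctan2(M[1,0],M[0,0])))
for z in(.231,.234):
  p=onz(w,319.6,239.6,z);g=np.r_[p[:2],z-.02-.005];print(p,'shift tool units',M.T@(g-st['eef_pos'])/.2)
E
```

```text
(array([0.59157572, 0.03157768, 0.22704306]), np.float64(0.0024041014292677724)) (array([0.58941144, 0.0345074 , 0.23483084]), np.float64(0.0008265865515850641))
bar 120.28829785465626 0.03987691459075339
tool yaw 121.19624625578072
[0.58983771 0.03311256 0.231     ] shift tool units [-0.01440948 -0.01028354  0.69402765]
[0.58937904 0.03390066 0.234     ] shift tool units [-0.0098327  -0.01021101  0.67903316]
```

Emit:
send_rows --moves "0 0 0.002 -0.012 -0.01 0.25 1;0 0 0.002 -0.012 -0.01 0.45 1;0 0 0.002 -0.012 -0.01 0.6 1;0 0 0.002 -0.012 -0.01 0.69 1;0 0 0.002 -0.012 -0.01 0.69 1"

```text
time: 2.82
eef_pos: [0.5894, 0.0325, 0.2062]
tcp_rot: [0.497, 0.868, -0.0, -0.001]
contact_force: [-0.5, 0.0, 0.2]
opening: 1.001
finger_force: 0.0
```

Emit:
send_rows --moves "0 0 0 0 0 0 -1;0 0 0 0 0 0 -1;0 0 0 0 0 0 -1;0 0 0 0 0 0 -1;0 0 0 0 0 0 -1;0 0 0 0 0 0 -1;0 0 0 0 0 0 -1;0 0 0 0 0 0 -1" --newtons 60

```text
time: 3.82
eef_pos: [0.5914, 0.0317, 0.2082]
tcp_rot: [0.498, 0.867, 0.001, 0.001]
contact_force: [4.6, 2.9, 0.7]
opening: 0.157
finger_force: 61.2
```

Emit:
send_rows --moves "0 0 0.02 0 0.007 0 -1;0 0 0.042 0 0.007 0 -1;0 0 0.064 0 0.007 0 -1;0 0 0.086 0 0.007 0 -1;0 0 0.108 0 0.007 0 -1;0 0 0.13 0 0.007 0 -1;0 0 0.152 0 0.007 0 -1;0 0 0.174 0 0.007 0 -1;0 0 0.196 0 0.007 0 -1;0 0 0.218 0 0.007 0 -1;0 0 0.24 0 0.007 0 -1;0 0 0.25 0 0.007 0 -1"

```text
time: 5.32
eef_pos: [0.5886, 0.0326, 0.2081]
tcp_rot: [0.965, 0.261, -0.004, -0.002]
contact_force: [-11.2, 1.5, 7.8]
opening: 0.15
finger_force: 62.3
```

Emit:
send_rows --moves "0 0 0 0 0 0 -1;0 0 0 0 0 0 -1"

```text
time: 5.58
eef_pos: [0.5885, 0.0326, 0.2081]
tcp_rot: [0.965, 0.261, -0.004, -0.002]
contact_force: [-10.3, 2.0, 8.8]
opening: 0.153
finger_force: 62.3
```

```bash
python3 - <<'E'
from h import *
from scipy.spatial.transform import Rotation as R
s=ctrl.get_state();M=R.from_quat(s['tcp_rot']).as_matrix();print(s['time'],'tool yaw',np.degrees(np.arctan2(M[1,0],M[0,0])),s['eef_pos'],s['contact_force'],s['wrist_torque'],s['qpos'])
E
```

```text
5.575 tool yaw 30.315066069880384 [0.58853558 0.03261606 0.20812295] [-10.31491028   1.99039108   8.75952957] [ 0.35494068  1.37373547 -0.08627574] [-1.16635386e-01  1.37594079e-01  1.82126529e+00 -7.77404261e-05
  1.19189924e+00  9.25112409e-01]
```

Emit:
send_rows --moves "0 0 0 0 0 0 -0.2;0 0 0 0 0 0 0.5;0 0 0 0 0 0 1;0 0 0 0 0 0 1;0 0 0 0 0 0 1;0 0 0 0 0 0 1;0 0 0 0 0 0 1"

```text
time: 6.45
eef_pos: [0.5915, 0.0321, 0.2073]
tcp_rot: [0.965, 0.262, 0.0, 0.0]
contact_force: [-0.5, -0.2, 0.1]
opening: 1.002
finger_force: 0.0
```

Emit:
send_rows --moves "0 0 0 0 0 -0.1 1;0 0 0 0 0 -0.3 1;0 0 0 0 0 -0.5 1;0 0 0 0 0 -0.7 1;0 0 0 0 0 -0.7 1;0 0 0 0 0 -0.7 1"

```text
time: 7.2
eef_pos: [0.5913, 0.0321, 0.3475]
tcp_rot: [0.965, 0.262, 0.0, 0.0]
contact_force: [-0.3, 0.3, -0.8]
opening: 0.998
finger_force: 0.0
```

```bash
python3 - <<'E'
from h import *
d=shot('wrist','w2.png');shot('scene','s2.png')
im=np.hstack([cv2.imread('pics/w2.png')[150:300,220:420],cv2.imread('pics/s2.png')[220:370,150:350]])
cv2.imwrite('pics/c2.png',cv2.convertScaleAbs(cv2.resize(im,(800,300),interpolation=cv2.INTER_CUBIC),alpha=1.5))
E
```

```text
(no output)
```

View pics/c2.png

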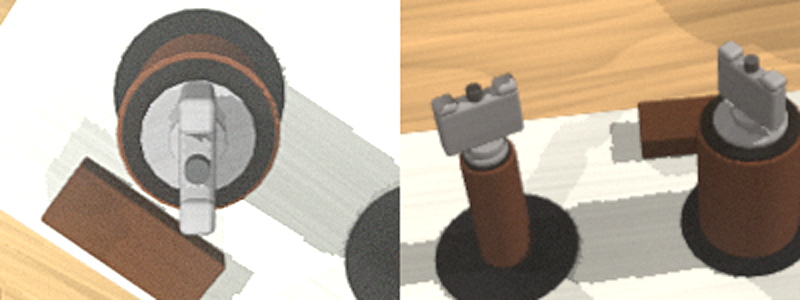

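The bar is again upright in the wrist picture (knuckles at about (318,205) and (318,258)), so the nut has followed the tool through about 90° clockwise. The narrow nut looks unchanged, and the gripper is clear.

```bash
python3 -c "from plant import ctrl; print(ctrl.sign_off())"
```

```text
the job is handed in; nothing more can be done
None
```

I loosened the wide drum's nut by about a quarter turn clockwise (about 90°) and let go of it; the narrow drum's nut was not touched, and the job was handed in about 7 s into the 32 s allowed.

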